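Put the nail clipper away in its sprung-lid case

ROBOT

A 6-joint arm with a two-finger parallel gripper is mounted at the origin on the work surface. World frame = base frame: x ahead of the robot, y to its left, z up, the work surface at z = 0. Lengths are in mm, angles in rad, forces in N, time in s.
With the tool pointing down it reaches from about 375 to 925 mm from the base axis. Payload 5.7 kg.
Tool frame: the origin (TCP) lies at the very end of the fingers, on their centre line; the grasp point (between the pads) lies 19 mm behind it; z points along the fingers, y is the line along which they close (so a half turn about z gives the same grasp; the last joint's range is limited). The gripper opens to 88 mm and grips with 3 to 60 N. Pads are 20 mm wide; open, the fingers measure 115 mm over their backs; the gripper's body (75 mm by 178 mm) begins 61 mm behind the grasp point.
Start: joints at [-1.386, 0.359, 1.51, -0, 1.272, -0.115], TCP at [177.182, -573.209, 222.623] pointing down, gripper open.
Joint ranges: [-2.97, 2.97], [-1.01, 2.36], [0.21, 2.38], [-0.96, 4.11], [0.2, 2.71], [-2.98, 2.98]. Speed limits (rad/s): [2.39, 2.39, 3.14, 3.14, 3.14, 3.14].

INTERFACE

Orientations are given as a rotation vector (axis times angle).
In Python, from workcell import readout, optics, sign_off gives the robot as it stands.
- The arm moves only by the tool drive_tool, never from a script. Its argument "plan" is a list that holds one entry, the list of rows, each a list of 7 numbers: the shift along the tool's x, y, z in mm, then the turn, a rotation vector about the tool's x, y, z in rad, then the closure, from 0 (fully open) to 1 (shut). A call has 1 to 8 rows; each row is the pose to reach, as a shift and turn from the pose commanded when the call began, along the tool's axes at that moment; what a row does not reach only later rows make up. A row lasts 1/8 s, in which the tool goes at most 62.5 mm and 10.7 degrees, less where a joint would pass 70% of its speed; a pose out of reach is approached as far as the arm can. A call with a gripper value outside its range is refused whole. The fingers move at their own pace and stop on an object; the grip force is fixed at half the most. Time passes only in rows, so rows that repeat a pose let the fingers close. It gives the time, the measured TCP pose, the force, the opening and the grip force at its end, in the units of the state.
- readout.get_state(): the state, without advancing time (a new reading comes with each control period).
- optics.get_image(name): name is "side" or "top" or "wrist"; returns a dict with "image" (384x512x3 uint8, red, green, blue), "K" (3x3 intrinsics, pixels), "position" and "attitude" of the camera in the world; the wrist camera has in their place "tool_from_camera" (4x4, takes a point from camera to tool coordinates, whose origin is the TCP and whose axes are the flange's). Camera axes: x right, y down, z forward; pixel columns grow to the right and rows downward; lengths in mm; the calibration is good to about 2 mm. A picture is of the moment at which its call begins: read the wrist's pose just before it. There is no depth.
- sign_off(): hands the job in; it is judged then, once.
The state is a dict: "t": time; "joint_pos": joint angles; "joint_vel": joint speeds; "tau": joint torques, N m; "eef_pos": TCP position; "eef_rot": TCP orientation; "force": force on the tool from outside, world axes, zero at the start; "torque": the same for the moment, N m; "gripper_width": finger opening in mm; "grip_force": force on a finger pad.
Only numpy, scipy, OpenCV 4.12 (cv2) and the standard library are available. Lean on these libraries where they do the work, as an engineer would, in place of code of your own. Each camera call takes 0.05 s, during which the arm holds its last target. There are 200 camera calls.

TASK

The nail clipper lying on the rail shelf belongs in the grooming case on the same shelf: press the case's thumb latch so that the sprung lid pops fully open, lay the clipper inside, and push the lid down until it snaps shut and stays shut. Press only as hard as a thumb needs to, so that neither latch nor lid is forced (never more than 20 N on the case), and leave everything else on and around the shelf as it is.

Things in the scene. Friction and masses are not known exactly. Their poses are not given: they have to be found in the camera images.
- shelf: Stainless steel rail shelf, fixed, flat top 740 mm (its y) by 170 mm (its x), top surface 130 mm above the counter. Origin: on the counter under the shelf's centre. z up. A hook rail runs along its far (+x) long edge.
- case: Aluminium grooming case, fixed to the shelf top: a box 96 mm (its x) by 90 mm (its y) by 36 mm high, walls and floor 3 mm, with a hinged lid; 41 mm high shut. Origin: centre of its underside, on the shelf top; x points from the latch side to the hinge side, y along the hinge, z up. The thumb latch is in the middle of its -x side.
- latch_pivot (a point): Pivot of the latch's steel rocker at (-52, 0, 20) mm in the case's frame. In front (-x) it carries the black thumb pad; above, an 18 mm wide spring hook over the lid's front lip (hook top 58 mm over the case's underside, 47 to 58 mm to -x of its centre, leaning 10 mm further out with the pad down). Pressing the pad down frees the lid; let go, the hook springs back.
- pad_nominal (a point): Nominal centre of the thumb pad's top face (28 mm along the case's x by 36 mm), at (-86, 0, 26) mm in the case's frame. The real pad top lies up to 6 mm above or below it, a hidden setting to be found by touch. From touch, the pad must sink about 6 to 7 mm (3 N) to free the lid; a hard stop comes at about 9 mm (4 N, rising steeply if pushed on).
- latch (a joint): Rocker angle of the latch, rad: 0 at rest, grows as the pad is pressed; frees the lid at about 0.2, hard stop at 0.26.
- case_lid (a joint): Lid angle, rad: 0 shut (hard stop), under 0.02 latched, 1.8 fully open (leaning back past upright). A spring pushes it open all the way (0.18 N m shut, 0.07 open). To shut, push its outer face forward over the hinge and down to 0: over the last 0.16 rad the lip wedges the hook aside (8 to 13 N in all when pushed 75 mm from the hinge), then the hook snaps over it.
- case_hinge (a point): Middle of the lid's hinge axis, which runs along the case's y, at (48, 0, 38) mm in the case's frame. The lid is 96 mm long from the hinge, 90 mm wide, 5 mm thick plus a 1 mm raised panel; its outer face is 3 mm above the hinge axis when shut.
- case_floor (a point): Centre of the case's inner floor, 3 mm above its underside. Inside: 90 mm (x) by 84 mm (y) by 33 mm deep.
- clipper: Grey plastic nail clipper, 66 mm long (its x), 14 mm wide (its y), about 16 mm high, 35 g or so, lying flat and loose on the shelf. Origin: centre of its underside; z up.
- bowl: White ceramic shaving bowl, 110 mm across, 55 mm high, loose on the shelf. Origin: centre of its underside. Leave alone.
- tin: Closed round aluminium tin, 70 mm across, 40 mm high, loose on the shelf. Origin: centre of its underside. Leave alone.
- pumice: Grey pumice stone, 60 by 35 by 28 mm, loose near the shelf's +y end. Origin: centre of its underside. Leave alone.
- dispenser: White soap bottle, 66 mm across, 170 mm high, loose on the counter beyond the shelf. Origin: centre of its underside. Leave alone.
- tumbler: Glass tumbler, 72 mm across, 100 mm high, loose on the counter beyond the shelf. Origin: centre of its underside. Leave alone.
- loofah_end (a point): Lower end of the white plastic loofah handle that hangs from a hook on the shelf's far rail. Leave alone.
- scrubber_end (a point): Lower end of the round silicone scrubber that hangs from a hook on the shelf's far rail. Leave alone.
Things that resemble listed ones, but are neither listed nor needed, are in the scene too. There is more than one size of the clipper; the job needs the smaller.

How it is judged (in metres and radians):
On the way, in this order (a step that is already met when the one before it is completed fails the run):
1. the latch has been pressed and the lid stands fully open (value of joint case_lid above 1.6 rad), for 0.2 s.
2. the clipper lies in the open case, let go (x of clipper in the frame of case between -0.045 and 0.045 m and y of clipper in the frame of case between -0.042 and 0.042 m and z of clipper in the frame of case between 0 and 0.022 m and value of joint case_lid above 1.4 rad and contact force between each of the fingers, the arm and clipper below 0.05 N and linear speed of clipper below 0.03 m/s), for 0.2 s.
3. the lid is shut and the hook is back over it (value of joint case_lid below 0.04 rad and value of joint latch below 0.05 rad), for 0.2 s.
At the end, for the whole second after the job is handed in: The clipper lies at rest in the case (its centre within the inner walls, less than 22 mm above the case's underside), the lid is snapped shut (lid angle below 0.04 rad) with the latch hook back over it (latch below 0.05 rad), and stays so with the robot off it (all of step 3 and x of clipper in the frame of case between -0.045 and 0.045 m and y of clipper in the frame of case between -0.042 and 0.042 m and z of clipper in the frame of case between 0 and 0.022 m and linear speed of clipper below 0.03 m/s); the robot touches nothing.
It fails at once if the case, its latch or its lid is pushed with more than 20 N (contact force between any of the fingers, the arm and case above 20 N).
It fails at once if the bowl, tin, pumice stone, soap bottle or tumbler is moved more than 20 mm (distance of any of bowl, tin, pumice, dispenser, tumbler from where it was at the start of the episode above 0.02 m).
It fails at once if the hanging loofah handle or scrubber is swung more than 30 mm (distance of any of loofah_end, scrubber_end from where it was at the start of the episode above 0.03 m).
It also fails if it takes over 72 s, if anything falls off the work surface, if the arm or the gripper's body presses on something with over 40 N, if the wrist force passes 120 N, or if a joint passes its speed limit or range.

## Working session

There is one attempt and no reset: what is moved stays moved. The work goes in short steps, Python scripts to look and compute and a tool call to move; the robot and the scene stay as the last step left them, time stands still between calls to the robot, and variables do not carry over. Pictures are saved under pics/ and viewed, at most 10 in all, crops included, and the job is handed in when it is done.

Besides the shell and the picture viewer there is one more tool, called after "Call:" as a command line: name --argument value ..., lists and objects as JSON in quotes. drive_tool: Moves the arm, as the interface text tells. Its arguments: {"type":"object","properties":{"plan":{"type":"array","items":{"type":"array","items":{"type":"array","items":{"type":"number"}}}}},"required":["plan"]}

```bash
mkdir -p pics; cat > h.py <<'E'
import numpy as np, cv2
from scipy.spatial.transform import Rotation as R
from workcell import readout, optics
def grab(n):
    s=readout.get_state(); d=optics.get_image(n); d['s']=s
    if n=='wrist':
        T=np.array(d['tool_from_camera']); W=np.eye(4); W[:3,:3]=R.from_rotvec(s['eef_rot']).as_matrix(); W[:3,3]=s['eef_pos']
        d['C']=W@T
    else:
        C=np.eye(4); a=np.array(d['attitude'],float)
        C[:3,:3]=a if a.shape==(3,3) else R.from_rotvec(a).as_matrix() if a.size==3 else R.from_quat(a).as_matrix()
        C[:3,3]=d['position']; d['C']=C
    return d
def ray(d,u,v):
    r=d['C'][:3,:3]@np.linalg.inv(d['K'])@[u,v,1]; return d['C'][:3,3],r
def plane(d,u,v,z):
    p,r=ray(d,u,v); return p+r*(z-p[2])/r[2]
def proj(d,P):
    q=np.linalg.inv(d['C'])@[*P,1]; q=d['K']@q[:3]; return q[:2]/q[2]
def save(d,n,crop=None,f=1):
    im=d['image'][:,:,::-1]
    if crop: x0,y0,x1,y1=crop; im=im[y0:y1,x0:x1]
    cv2.imwrite('pics/'+n,cv2.resize(im,None,fx=f,fy=f,interpolation=cv2.INTER_CUBIC))
E
python3 - <<'E'
from h import *
for n in('top','side'):
    d=grab(n); save(d,n+'.png',None,1.5); print(n,d['position'],d['attitude'],d['K']); np.save(n+'.npy',d,allow_pickle=True)
print(readout.get_state())
E
```

```text
top [505.98707033  52.63769739 914.16576381] [-2.1355909   2.1628762  -0.13250892] [[348.48305008   0.         257.08284074]
 [  0.         348.48305008 188.34860634]
 [  0.           0.           1.        ]]
side [394.96248749 666.39405788 738.77529706] [-0.45460742  2.74560658 -1.16364441] [[403.93161681   0.         251.35560997]
 [  0.         403.93161681 189.44927562]
 [  0.           0.           1.        ]]
{'t': 0.1, 'joint_pos': array([-1.38609560e+00,  3.59457532e-01,  1.51131822e+00, -2.18632068e-05,
        1.27250546e+00, -1.15091983e-01]), 'joint_vel': array([ 0.00054658, -0.00049096, -0.00124267,  0.00066212, -0.00107012,
       -0.00078715]), 'tau': array([-8.70209078e-04, -5.16359782e+01, -2.71408653e+01,  6.75625470e-02,
        2.75411439e-02, -2.62771027e-05]), 'eef_pos': array([ 177.06723614, -572.62273441,  221.8813143 ]), 'eef_rot': array([-3.10469519e+00, -4.68909879e-01,  1.25026253e-04]), 'force': array([ 0.70507067,  0.12353286, -0.42077258]), 'torque': array([ 0.03320843, -0.0100735 ,  0.00026482]), 'grip_force': 0.0, 'gripper_width': 87.98680543851314}
```

View pics/top.png

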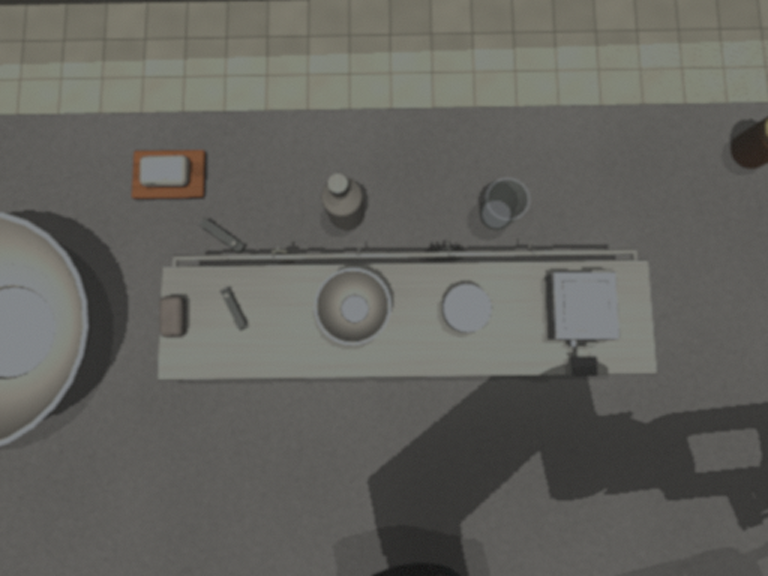

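View pics/side.png

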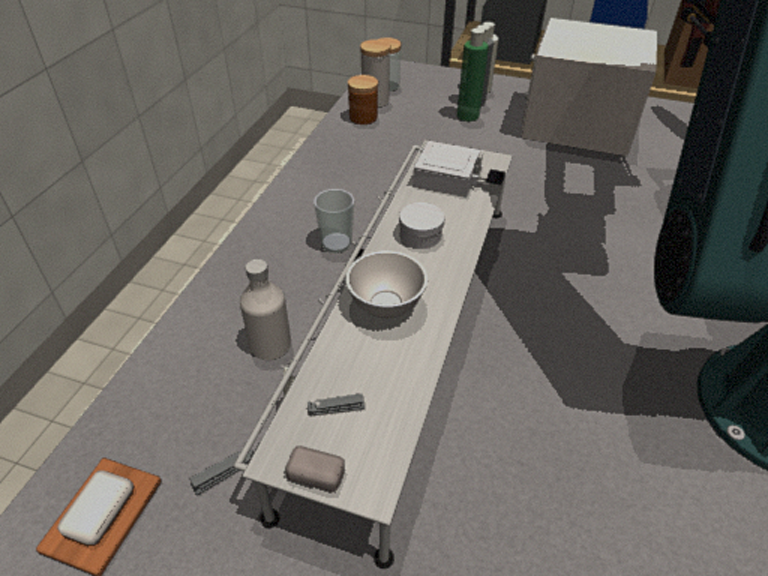

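Top view: the clipper candidates are the one on the shelf at (234,308) and a longer one on the counter at (222,234), both in 1.5x pixels. I choose the shelf one because it is the smaller and lies on the shelf. The case is at (585,305), and its pad is the black patch at (583,366) on the robot's side. Next I measure the pieces.

```bash
python3 - <<'E'
from h import *
d=np.load('top.npy',allow_pickle=True).item()
g=cv2.cvtColor(d['image'],cv2.COLOR_RGB2GRAY)
cs=[]
def blob(box,cond,z,name):
    x0,y0,x1,y1=box; m=cond(g[y0:y1,x0:x1]).astype(np.uint8)
    c,_=cv2.findContours(m,cv2.RETR_EXTERNAL,cv2.CHAIN_APPROX_NONE)
    c=max(c,key=cv2.contourArea)+[x0,y0]
    P=np.array([plane(d,*p[0],z)[:2] for p in c],np.float32)
    r=cv2.minAreaRect(P); print(name,r,cv2.boundingRect(c)); print(np.round(cv2.boxPoints(r)))
print(g[205,140:170],g[243,375:405])
blob((140,186,172,226),lambda a:a<105,138,'clip')
blob((130,142,168,170),lambda a:a<60,10,'clip big')
blob((374,234,402,252),lambda a:a<50,156,'pad')
blob((366,182,416,229),lambda a:a>125,172,'lid')
im=d['image'][:,:,::-1]
a=cv2.resize(im[170:260,360:440],(640,600)[::1]) if 0 else cv2.resize(im[175:255,360:440],(560,560),interpolation=cv2.INTER_CUBIC)
b=cv2.resize(im[185:230,140:172],(240,338),interpolation=cv2.INTER_CUBIC); b=cv2.copyMakeBorder(b,0,222,0,0,0)
cv2.imwrite('pics/crop.png',np.hstack([a,b]))
for p in [(-.5,-.5)]:
  for u,v in [(163,266),(648,262),(655,372),(160,378)]: print('shelf',plane(d,u/1.5,v/1.5,130))
s=np.load('side.npy',allow_pickle=True).item()
E
```

```text
[125 128 127 128 128 128 128 127 128 131 126 119 102  89  85  84  84  77
  66  67  94 118 127 130 128 128 129 128 129 129] [ 88  81  75  65  62  58  49  48  49  50  50  48  49  50  49  47  49  47
  49  49  46  46  55  70  77  82  89  94 106 119]
clip ((574.0067138671875, 285.2642517089844), (68.5059585571289, 17.73537826538086), 27.516565322875977) (147, 191, 19, 29)
[[540. 277.]
 [548. 262.]
 [608. 293.]
 [600. 309.]]
clip big ((687.5238037109375, 311.8752136230469), (3.8528075218200684, 7.418521404266357), 45.747745513916016) (160, 165, 4, 3)
[[684. 313.]
 [689. 308.]
 [692. 311.]
 [686. 316.]]
pad ((481.45166015625, -222.03787231445312), (34.19731903076172, 23.26852798461914), 89.31501007080078) (381, 239, 17, 12)
[[ 470. -239.]
 [ 493. -239.]
 [ 493. -205.]
 [ 470. -205.]]
lid ((566.6796264648438, -229.67250061035156), (96.12377166748047, 99.15619659423828), 86.879638671875) (370, 182, 46, 47)
[[ 515. -275.]
 [ 614. -280.]
 [ 619. -184.]
 [ 520. -179.]]
shelf [639.86778449 398.11792559 130.        ]
shelf [ 635.96257952 -338.84693187  130.        ]
shelf [ 471.71180987 -336.35080203  130.        ]
shelf [471.5055547  395.17103992 130.        ]
```

View pics/crop.png

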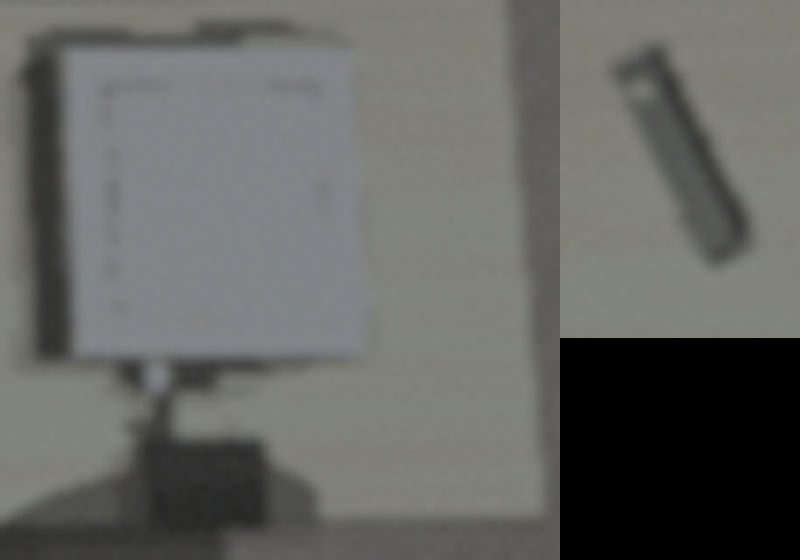

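Crop: the lid's corners are at crop pixels (64,48), (350,45), (366,355) and (75,358), with the pad at (150–265, 440–525). The clipper on the shelf has its lever end near the top-left. Its measured 68 mm length fits the small one.

```bash
python3 - <<'E'
from h import *
d=np.load('top.npy',allow_pickle=True).item()
c=[(64,48),(350,45),(366,355),(75,358)]
P=np.array([plane(d,360+u/7-.5,175+v/7-.5,171) for u,v in c])[:,:2];print(P.round(1),P.mean(0))
ex=(P[0]+P[1]-P[2]-P[3])/2; ey=(P[0]-P[1]+P[3]-P[2])/2
print(np.linalg.norm(ex),np.linalg.norm(ey),np.degrees(np.arctan2(ex[1],ex[0])),np.degrees(np.arctan2(-ey[0],ey[1])))
for u,v in [(150,440),(265,440),(265,525),(150,525)]: print('pad',plane(d,360+u/7-.5,175+v/7-.5,156)[:2].round(1))
s=readout.get_state()
Rm=R.from_rotvec(s['eef_rot']).as_matrix(); print(Rm.round(3))
E
```

```text
[[ 616.4 -181.7]
 [ 616.2 -269.2]
 [ 521.6 -267.5]
 [ 521.7 -179.9]] [ 568.98699547 -224.54534549]
94.68907663281922 87.58642871907055 -1.0726269523267273 -0.1405782626951011
pad [ 496.8 -206.1]
pad [ 496.3 -241.3]
pad [ 470.7 -239.6]
pad [ 471.1 -204.6]
[[ 0.955  0.295 -0.   ]
 [ 0.295 -0.955  0.002]
 [ 0.    -0.002 -1.   ]]
```

Call:
drive_tool --plan '[[[50,-31,0,0,0,0.05,1],[100,-62,0,0,0,0.1,1],[150,-93,0,0,0,0.15,1],[200,-124,0,0,0,0.2,1],[250,-155,0,0,0,0.25,1],[300,-186,0,0,0,0.3,1],[350,-216,10,0,0,0.3,1],[394,-244,30,0,0,0.3,1]]]'

```text
t: 1.1
eef_pos: [483.3, -222.4, 192.9]
eef_rot: [3.141, 0.0, 0.003]
force: [0.5, 0.2, -0.6]
gripper_width: 11.5
grip_force: 0.0
```

```bash
python3 - <<'E'
from h import *
d=grab('wrist');s=d['s'];print(s['t'],s['eef_pos'],R.from_rotvec(s['eef_rot']).as_matrix().round(3),s['force'],s['gripper_width']);save(d,'w1.png')
print(d['C'].round(3)); np.save('w1.npy',d,allow_pickle=True)
for p in[(483,-223,156),(521,-180,171),(521,-269,171),(482,-223,s['eef_pos'][2])]: print(proj(d,p))
E
```

```text
1.1 [ 483.30963709 -222.38174283  192.91529639] [[ 1.     0.     0.002]
 [ 0.    -1.    -0.001]
 [ 0.002  0.001 -1.   ]] [ 0.49212867  0.16436193 -0.59705798] 11.542422096567108
[[ 1.00000e-03 -9.64000e-01 -2.64000e-01  5.56246e+02]
 [-1.00000e+00 -1.00000e-03 -0.00000e+00 -2.22489e+02]
 [ 0.00000e+00  2.64000e-01 -9.64000e-01  3.54621e+02]
 [ 0.00000e+00  0.00000e+00  0.00000e+00  1.00000e+00]]
[257.95019046 216.83673585]
[193.5214974  170.86056737]
[327.14432333 171.00517732]
[258.06356397 238.77346408]
```

View pics/w1.png

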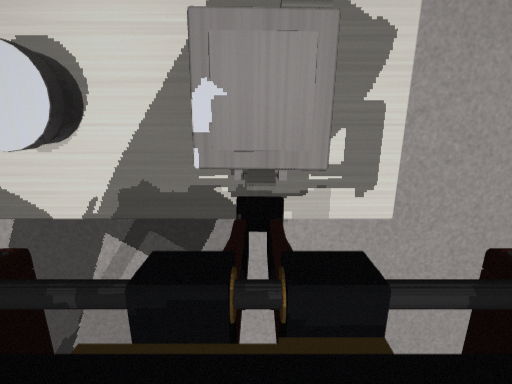

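The wrist view shows the lid's front corners at (195,168) and (330,168) and the pad under the fingertips at (258,213). These agree with the top camera to within about 2 mm. I press down now.

Call:
drive_tool --plan '[[[0,2,15,0,0,0,1],[0,2,27,0,0,0,1],[0,2,29,0,0,0,1],[0,2,31,0,0,0,1],[0,2,33,0,0,0,1],[0,2,34,0,0,0,1],[0,2,35,0,0,0,1]]]'

```text
t: 2.02
eef_pos: [481.7, -225.8, 157.8]
eef_rot: [3.141, -0.0, 0.001]
force: [0.6, -0.4, 0.3]
gripper_width: 0.6
grip_force: 0.0
```

Call:
drive_tool --plan '[[[0,0,1,0,0,0,1],[0,0,2,0,0,0,1],[0,0,2,0,0,0,1]]]'

```text
t: 2.4
eef_pos: [481.5, -225.7, 155.6]
eef_rot: [-3.141, 0.0, 0.0]
force: [0.9, -0.5, -0.2]
gripper_width: 0.6
grip_force: 0.0
```

Call:
drive_tool --plan '[[[0,0,1,0,0,0,1],[0,0,2,0,0,0,1],[0,0,2,0,0,0,1]]]'

```text
t: 2.78
eef_pos: [481.4, -225.7, 153.7]
eef_rot: [-3.141, 0.0, 0.0]
force: [-1.7, 0.4, 2.5]
gripper_width: 0.9
grip_force: 1.1
```

Call:
drive_tool --plan '[[[0,0,1,0,0,0,1],[0,0,2,0,0,0,1],[0,0,2,0,0,0,1]]]'

```text
t: 3.15
eef_pos: [481.4, -225.7, 151.6]
eef_rot: [-3.141, 0.0, 0.001]
force: [-1.7, 0.4, 3.2]
gripper_width: 0.2
grip_force: 1.7
```

Call:
drive_tool --plan '[[[0,0,1,0,0,0,1],[0,0,2,0,0,0,1],[0,0,2,0,0,0,1]]]'

```text
t: 3.52
eef_pos: [481.4, -225.7, 149.5]
eef_rot: [-3.141, 0.0, 0.001]
force: [-2.1, 0.6, 2.6]
gripper_width: 0.3
grip_force: 2.0
```

Call:
drive_tool --plan '[[[0,0,1,0,0,0,1],[0,0,1.5,0,0,0,1],[0,0,1.5,0,0,0,1]]]'

```text
t: 3.9
eef_pos: [481.5, -225.7, 148.3]
eef_rot: [-3.142, 0.0, 0.0]
force: [-3.8, 0.5, 6.0]
gripper_width: -0.0
grip_force: 3.1
```

```bash
python3 - <<'E'
from h import *
d=grab('side');save(d,'s2.png',(190,40,380,180),3);print(d['s']['force'],d['s']['eef_pos'])
E
```

```text
[-3.78674126  0.49853058  5.96411748] [ 481.45410343 -225.71996738  148.27146118]
```

View pics/s2.png

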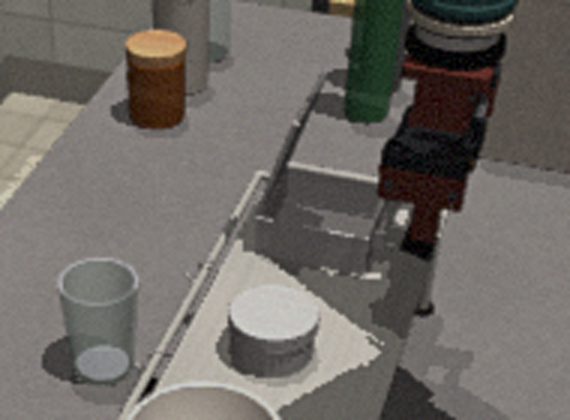

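The side crop shows the lid standing open (dark edge from (325,80) to (290,140)) with the fingers still on the pad. I back off and go look at the clipper.

Call:
drive_tool --plan '[[[-5,0,-40,0,0,0,1],[-5,0,-90,0,0,0,1],[0,-50,-100,0,0,0,0.5],[10,-110,-100,0,0,0,0.5],[20,-170,-100,0,0,0,0.5],[30,-230,-100,0,0,0,0.5],[40,-290,-100,0,0,0,0.5],[50,-350,-100,0,0,0,0.5]]]'

```text
t: 4.95
eef_pos: [532.4, 126.7, 248.1]
eef_rot: [-3.141, 0.0, -0.003]
force: [0.3, -0.3, -0.2]
gripper_width: 43.9
grip_force: 0.0
```

Call:
drive_tool --plan '[[[10,-60,0,0,0,-0.12,0.5],[20,-110,0,0,0,-0.24,0.5],[30,-150,0,0,0,-0.36,0.5],[35,-160,0,0,0,-0.47,0.5],[35,-160,0,0,0,-0.47,0.5],[35,-160,0,0,0,-0.47,0.5]]]'

```text
t: 5.7
eef_pos: [566.5, 283.8, 247.9]
eef_rot: [-3.056, -0.727, 0.001]
force: [-0.3, 0.1, -0.1]
gripper_width: 43.9
grip_force: 0.0
```

```bash
python3 - <<'E'
from h import *
d=grab('wrist');s=d['s'];print(s['t'],s['eef_pos'],R.from_rotvec(s['eef_rot']).as_matrix().round(3),s['gripper_width']);save(d,'w2.png',None,1.5)
np.save('w2.npy',d,allow_pickle=True); print(proj(d,(574,285,138)))
E
```

```text
5.7 [566.53048355 283.78651135 247.87854557] [[ 0.893  0.451 -0.   ]
 [ 0.451 -0.893 -0.   ]
 [-0.    -0.    -1.   ]] 43.88480303138731
[259.33933645 184.04930694]
```

View pics/w2.png

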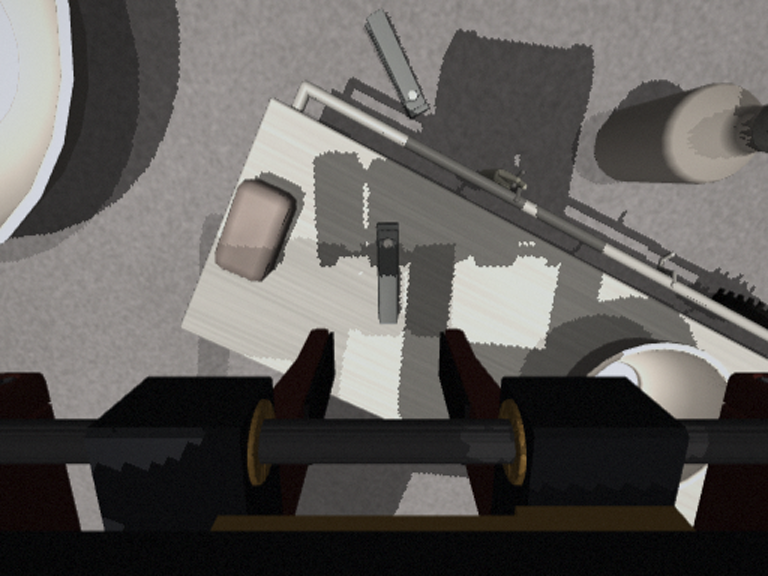

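The wrist view shows the clipper nearly aligned with the tool, from (387,223) to (388,323) in 1.5x pixels. The longer clipper is on the counter beyond the rail at (398,62).

```bash
python3 - <<'E'
from h import *
d=np.load('w2.npy',allow_pickle=True).item();s=d['s']
Rm=R.from_rotvec(s['eef_rot']).as_matrix()
for u,v,z in [(387.5,223,146),(388.5,323,142),(387.5,223,138),(388.5,323,138)]:
    P=plane(d,u/1.5,v/1.5,z);print(P.round(1),(Rm.T@(P-s['eef_pos'])).round(1))
E
```

```text
[605.6 302.2 146. ] [ 43.2   1.2 101.9]
[545.6 271.  142. ] [-24.4   2.  105.9]
[604.8 301.8 138. ] [ 42.3   1.2 109.9]
[544.3 270.3 138. ] [-25.9   2.  109.9]
```

Call:
drive_tool --plan '[[[9,2,50,0,0,0.01,0.5],[9,2,90,0,0,0.01,0.5],[9,2,110,0,0,0.01,0.5],[9,2,115,0,0,0.01,0.5],[9,2,115,0,0,0.01,1],[9,2,115,0,0,0.01,1],[9,2,115,0,0,0.01,1],[9,2,115,0,0,0.01,1]]]'

```text
t: 6.75
eef_pos: [576.1, 286.9, 134.2]
eef_rot: [-3.059, -0.716, -0.003]
force: [-1.7, -0.3, 3.8]
gripper_width: 12.3
grip_force: 36.4
```

Call:
drive_tool --plan '[[[0,0,-40,0,0,0,1],[0,0,-95,0,0,0,1],[0,0,-120,0,0,0.15,1],[0,0,-120,0,0,0.3,1],[0,0,-120,0,0,0.46,1],[0,0,-120,0,0,0.46,1]]]'

```text
t: 7.5
eef_pos: [575.5, 286.6, 253.4]
eef_rot: [-3.141, -0.002, -0.0]
force: [-0.3, 0.2, -0.7]
gripper_width: 12.0
grip_force: 36.0
```

Call:
drive_tool --plan '[[[-5,60,0,0,0,0,1],[-13,120,0,0,0,0,1],[-13,180,0,0,0,0,1],[-13,240,0,0,0,0,1],[-13,300,0,0,0,0,1],[-13,360,0,0,0,0,1],[-13,420,0,0,0,0,1],[-13,480,0,0,0,0,1]]]'

```text
t: 8.5
eef_pos: [562.3, -195.4, 253.2]
eef_rot: [-3.141, -0.006, -0.0]
force: [-0.3, 0.4, -1.1]
gripper_width: 12.3
grip_force: 36.0
```

Call:
drive_tool --plan '[[[0,32,0,0,0,0,1],[0,32,0,0,0,0,1],[0,32,0,0,0,0,1],[0,32,0,0,0,0,1]]]'

```text
t: 9.0
eef_pos: [562.5, -223.9, 253.2]
eef_rot: [-3.141, -0.003, 0.0]
force: [0.3, 0.3, 0.4]
gripper_width: 12.5
grip_force: 36.0
```

```bash
python3 - <<'E'
from h import *
d=grab('wrist');s=d['s'];print(s['t'],s['eef_pos'],s['gripper_width']);save(d,'w3.png',None,1.5)
for p in [(521,-180,166),(521,-269,166),(617,-180,166),(617,-269,166)]: print(proj(d,p)*1.5)
E
```

```text
9.0 [ 562.46234124 -223.93094918  253.15207297] 12.509740711771864
[317.56579194 357.81270785]
[455.80691759 358.29129614]
[310.91680528 206.26290406]
[463.58867384 206.75759246]
```

View pics/w3.png

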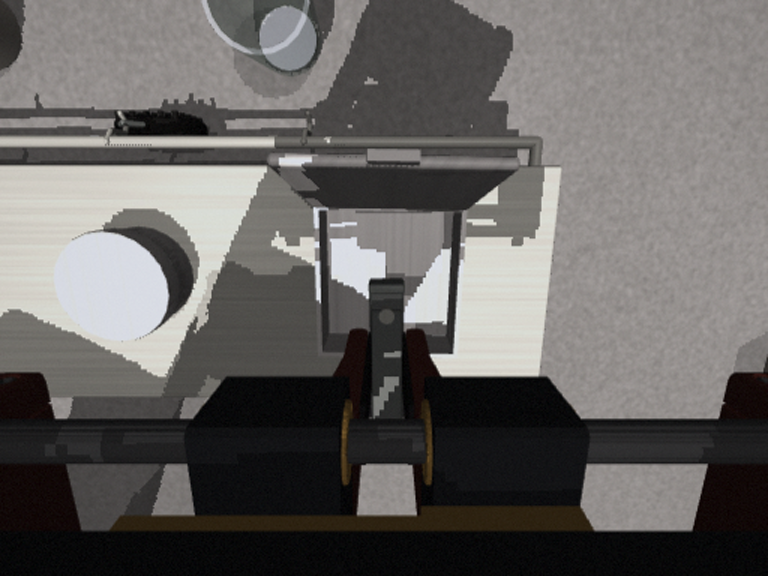

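The case interior spans (322–455, 210–352) and the lid stands back at (280–520, 150–210). The clipper sits centred in the grip. I lower and release it.

Call:
drive_tool --plan '[[[3,2,50,0,0,0,1],[3,2,90,0,0,0,1],[3,2,108,0,0,0,1],[3,2,113,0,0,0,1],[3,2,113,0,0,0,1],[3,2,114,0,0,0,1]]]'

```text
t: 9.8
eef_pos: [566.4, -227.7, 140.5]
eef_rot: [3.141, 0.0, 0.003]
force: [0.4, -0.3, 0.0]
gripper_width: 12.3
grip_force: 36.0
```

Call:
drive_tool --plan '[[[0,0,1,0,0,0,0.7],[0,0,1,0,0,0,0.6],[0,0,1,0,0,0,0.6],[0,0,1,0,0,0,0.6],[0,0,1,0,0,0,0.6]]]'

```text
t: 10.42
eef_pos: [565.5, -227.5, 138.2]
eef_rot: [-3.141, 0.0, 0.0]
force: [0.6, -0.4, -1.1]
gripper_width: 35.2
grip_force: 0.0
```

Now straight up, then a look from above.

Call:
drive_tool --plan '[[[0,0,-20,0,0,0,0.6],[-3,0,-70,0,0,0,0.6],[-10,0,-125,0,0,0,0.6],[-20,0,-180,0,0,0,1],[-20,0,-200,0,0,0,1],[-20,0,-200,0,0,0,1]]]'

```text
t: 11.18
eef_pos: [546.3, -228.0, 340.2]
eef_rot: [3.14, -0.0, 0.006]
force: [0.2, 1.3, -0.9]
gripper_width: 8.9
grip_force: 0.0
```

```bash
python3 - <<'E'
from h import *
d=grab('wrist');s=d['s'];print(s['t'],s['eef_pos'],s['gripper_width']);save(d,'w4.png')
np.save('w4.npy',d,allow_pickle=True)
E
```

```text
11.175 [ 546.33831549 -227.97890189  340.19181727] 8.853637390409592
```

View pics/w4.png

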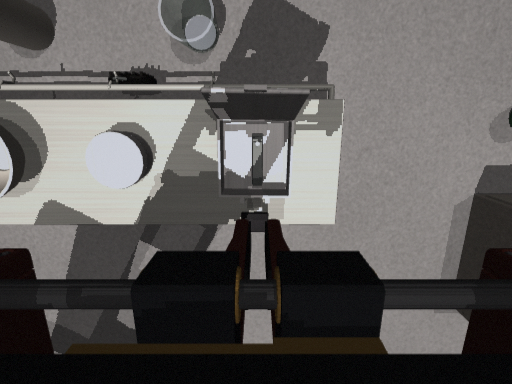

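The clipper lies inside the open case at (257,160). Next I go round behind the lid.

Call:
drive_tool --plan '[[[50,-2,0,0,0,0,1],[100,-2,0,0,0,0,1],[125,-2,0,0,0,0,1],[125,-2,10,0,0,0,1],[125,-2,50,0,0,0,1],[125,-2,93,0,0,0,1],[125,-2,93,0,0,0,1]]]'

```text
t: 12.1
eef_pos: [665.9, -224.0, 239.6]
eef_rot: [-3.137, 0.001, 0.016]
force: [-0.2, -0.2, 0.3]
gripper_width: 0.8
grip_force: 0.0
```

Call:
drive_tool --plan '[[[0,0,0,0,0,0,1],[0,0,0,0,0,0,1]]]'

```text
t: 12.35
eef_pos: [671.4, -226.1, 247.5]
eef_rot: [3.14, -0.001, 0.005]
force: [0.0, -0.6, -0.3]
gripper_width: 0.2
grip_force: 0.0
```

Call:
drive_tool --plan '[[[-15,0,0,0,0,0,1],[-27,0,0,0,0,0,1],[-41,0,1,0,0,0,1],[-54,0,2,0,0,0,1],[-67,0,5,0,0,0,1],[-80,0,10,0,0,0,1],[-80,0,10,0,0,0,1]]]'

```text
t: 13.22
eef_pos: [588.8, -225.4, 234.5]
eef_rot: [-3.141, 0.001, 0.003]
force: [1.4, 0.2, 2.1]
gripper_width: 0.3
grip_force: 0.6
```

Call:
drive_tool --plan '[[[-11,0,7,0,0,0,1],[-22,0,16,0,0,0,1],[-30,0,27,0,0,0,1],[-34,0,33,0,0,0,1],[-36,0,38,0,0,0,1],[-38,0,43,0,0,0,1],[-38,0,45,0,0,0,1],[-38,0,45,0,0,0,1]]]'

```text
t: 14.22
eef_pos: [552.2, -225.4, 190.0]
eef_rot: [-3.141, 0.0, 0.001]
force: [-0.6, -0.3, 2.2]
gripper_width: 0.2
grip_force: 0.8
```

Lid at about 14°. I press the rest in small steps.

Call:
drive_tool --plan '[[[-1,0,3,0,0,0,1],[-2,0,5,0,0,0,1],[-2,0,7,0,0,0,1],[-2,0,8,0,0,0,1],[-2,0,8,0,0,0,1]]]'

```text
t: 14.85
eef_pos: [550.6, -225.5, 182.3]
eef_rot: [3.142, -0.0, 0.0]
force: [0.5, 0.7, 3.3]
gripper_width: 0.3
grip_force: 1.6
```

Call:
drive_tool --plan '[[[0,0,1,0,0,0,1],[-1,0,2,0,0,0,1],[-1,0,3,0,0,0,1],[-1,0,3,0,0,0,1]]]'

```text
t: 15.35
eef_pos: [550.1, -225.5, 179.5]
eef_rot: [3.141, -0.0, 0.002]
force: [0.6, 0.9, 4.8]
gripper_width: 0.6
grip_force: 2.6
```

Call:
drive_tool --plan '[[[0,0,1,0,0,0,1],[0,0,2,0,0,0,1],[0,0,2,0,0,0,1]]]'

```text
t: 15.72
eef_pos: [549.9, -225.6, 177.8]
eef_rot: [3.141, -0.0, 0.002]
force: [-0.8, 1.0, 6.6]
gripper_width: 0.2
grip_force: 3.6
```

Call:
drive_tool --plan '[[[0,0,1,0,0,0,1],[0,0,2,0,0,0,1],[0,0,2,0,0,0,1]]]'

```text
t: 16.1
eef_pos: [549.7, -225.5, 176.2]
eef_rot: [3.141, -0.0, 0.001]
force: [-1.7, 1.8, 10.8]
gripper_width: 0.4
grip_force: 5.1
```

Call:
drive_tool --plan '[[[0,0,1,0,0,0,1],[0,0,1.5,0,0,0,1],[0,0,1.5,0,0,0,1]]]'

```text
t: 16.48
eef_pos: [549.5, -225.5, 174.3]
eef_rot: [3.141, -0.0, 0.001]
force: [-1.4, 0.4, 7.7]
gripper_width: 0.6
grip_force: 4.0
```

Call:
drive_tool --plan '[[[0,0,1,0,0,0,1],[0,0,1,0,0,0,1]]]'

```text
t: 16.73
eef_pos: [549.1, -225.4, 172.2]
eef_rot: [-3.141, 0.0, 0.001]
force: [-0.1, -0.5, 0.9]
gripper_width: 0.7
grip_force: 0.0
```

Call:
drive_tool --plan '[[[0,0,1,0,0,0,1],[0,0,1,0,0,0,1]]]'

```text
t: 16.98
eef_pos: [549.2, -225.3, 171.5]
eef_rot: [-3.141, 0.0, 0.001]
force: [-0.7, 0.9, 2.3]
gripper_width: 0.1
grip_force: 1.1
```

Call:
drive_tool --plan '[[[0,0,-10,0,0,0,1],[0,0,-50,0,0,0,1],[0,0,-100,0,0,0,1],[-10,0,-130,0,0,0,1],[-10,0,-130,0,0,0,1],[-10,0,-130,0,0,0,1]]]'

```text
t: 17.73
eef_pos: [539.1, -225.2, 300.8]
eef_rot: [-3.141, 0.0, 0.001]
force: [0.5, -0.3, -0.7]
gripper_width: 0.3
grip_force: 0.0
```

```bash
python3 - <<'E'
from h import *
d=grab('wrist');s=d['s'];print(s['t'],s['eef_pos'],s['force']);save(d,'w5.png')
E
```

```text
17.725 [ 539.12074118 -225.17987188  300.82478044] [ 0.48657133 -0.29523454 -0.69328487]
```

View pics/w5.png

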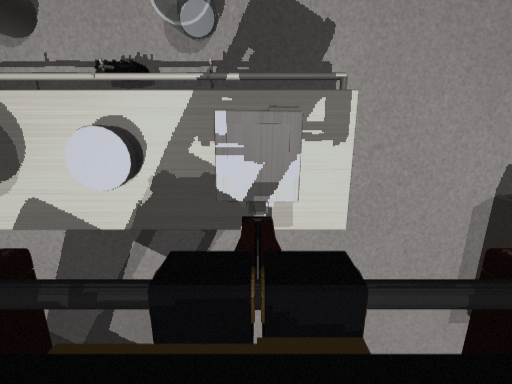

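The lid stays shut at (215–302, 110–202) with the hook over its lip at (258,208), and the robot is clear of it. I hand the job in.

```bash
python3 -c "
from workcell import sign_off; print(sign_off())"
```

```text
the job is handed in; nothing more can be done
None
```

The small clipper is in the grooming case with the lid snapped shut and the robot clear; I handed it in at about 18 s (the judge returned no verdict), and the highest force I read at the end of any move was about 11 N.

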